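# Snap the hold tag onto a sliding eye and draw the shuttle to the near end

## Task

Take the slide rail out of use: pick up the red-tagged snap hook by its dark handle and gently press its sprung gate against the front leg of the rail's steel eye (the shuttle first runs back to its stop) until the leg is inside the hook and the gate has snapped shut behind it. Then, by the hook alone, draw the shuttle fully back to the near end of the rail and let go, leaving the hook clipped on and lying flat on the rail. Do not strain the eye or touch it with the gripper, and leave the other things on the bench where they are.

Things in the scene. Friction and masses are not known exactly. Their poses are not given: they have to be found in the camera images.
- hook: Steel snap hook with red tag, 151 x 51 mm, 0.1 kg, flat on the bench. Origin on its underside below the handle's centre; +x from handle to gate, +y to the gate's hinge, z up. Dark ribbed handle: x -23..23, y -9..9, z 0..16 mm; grip it from above across y. Red tag plate: x -74..-26, 36 wide, 4 thick. Loop of 9 mm bar ahead of the handle: rear bar centred at x = 34, sides at y = 25.5 and -16, z 0..9.
- hook_gate (a point): Where the eye must press: on the brass gate's centre line, hook frame (72.5, 0, 4.5) mm. The gate is a 5 mm bar along hook y, hinged at y = 24, tip at y = -6.7 by the fixed nose; it swings only inward (-x) and is sprung shut. It starts to yield at about 3.3 N and needs about 4 to 6 N at most. Pressing is good from y = -3 to 3 mm.
- hook_loop (a point): A point in the loop, hook frame (49, 0, 4.5) mm. A 6 mm bar pressed on the gate slips off its tip when the bar's centre is about 24 (20 at y = -3, 26 at y = +3) mm behind the gate's line; the force falls to nearly nothing and the gate springs shut. Some 5 to 10 mm on (bar centre at hook x = 41.5) it jams on the loop's rear bar and the force shoots up. Drawn back, it bears on the shut gate at x = 67.
- gate_tip (a point): Free tip of the brass gate; with the gate shut it is at hook frame (72.5, -4, 4.5) mm, beside the nose, and moves inward (-x) as the gate opens.
- rail: Aluminium slide rail with a lengthwise slot, 300 x 84 x 10 mm, fixed on the bench, long axis (x) pointing roughly away from the robot. Origin at the centre of its underside; +x to its far end, z up; top face at z = 10 mm. The hook can lie and slide on the top face.
- eye_leg (a point): Axis of the eye's front leg, 12 mm above the rail's top face, on the rail's centre line; axes as the rail's. The eye is a closed steel bail of 6 mm bar on a shuttle in the slot: this front leg and a rear leg 44 mm farther along +x, joined at the top, 36 mm above the rail's top. It cannot turn. It bends if the hook loads it with more than 12 N.
- eye (a joint): Shuttle travel along rail +x (m): 0 at the near end, front leg then 10 mm nearer than the rail's centre. Starts at 0.012 to 0.025. Slides against 1.3 N friction, less than the gate needs, so a push first runs it out until its rear leg meets a black thumb-screw stop (22 mm long, 34 high) clamped at a travel between 0.035 and 0.085, different each time and not measured: feel for it.
- label_tape: White roll of tape lying flat, 52 mm across, 18 mm high; loose bystander. Origin under its centre.
- tweezers: Steel tweezers, 123 x 12 x 9 mm; loose bystander. Origin under the centre.
- marker_blue: White marker pen with a blue cap, 126 mm long, 13 mm thick; loose bystander. Origin under the centre.
- mouse: Black computer mouse, 108 x 62 x 34 mm; loose bystander. Origin under the centre.

How it is judged:
On the way, in this order (a step that is already met when the one before it is completed fails the run):
1. the eye's front leg is inside the hook's loop, and the gate is shut behind it (x of eye_leg in the frame of hook between 0.038 and 0.07 m and y of eye_leg in the frame of hook between -0.013 and 0.024 m and z of eye_leg in the frame of hook between -0.005 and 0.03 m and x of gate_tip in the frame of hook above 0.068 m), for 0.2 s.
2. still on the hook, the shuttle has been drawn to the near end (all of step 1 and value of joint eye below 0.01 m), for 0.2 s.
At the end, for the whole second after the job is handed in: The eye's front leg is in the hook's loop, gate shut (tip within 4.5 mm; leg 38 to 70 mm ahead of the hook's origin), the shuttle is within 10 mm of its near end, and the hook is let go, at rest and flat on the rail (tilt under 0.15 rad, origin at most 8 mm above the rail's top) (all of step 2 and angle between hook's own z axis and vertical below 0.15 rad and z of hook in the frame of rail below 0.018 m and linear speed of hook below 0.02 m/s and contact force between the fingers and hook below 0.1 N); the robot touches nothing.
It fails at once if the hook loads the eye with more than 12 N (contact force between hook and eye above 12 N).
It fails at once if the robot itself touches the eye (contact force between the arm and eye above 1 N).
It fails at once if the gripper fingers touch the eye (contact force between the fingers and eye above 1 N).
It fails at once if a bystander is moved by more than 25 mm (distance of any of label_tape, tweezers, marker_blue, mouse from where it was at the start of the episode above 0.025 m).
It also fails if it takes over 54 s, if anything falls off the work surface, if the arm or the gripper's body presses on something with over 40 N, if the wrist force passes 120 N, or if a joint passes its speed limit or range.

## Robot

A 7-joint arm with a two-finger parallel gripper is mounted at the origin on a cart in front of the work surface, level with it; the furniture and walls round the work are solid. World frame = base frame: x ahead of the robot, y to its left, z up, the work surface at z = 0. Lengths are in m, angles in rad, forces in N, time in s.
With the tool pointing down it reaches from about 0.425 to 0.875 m from the base axis. Payload 4.7 kg.
Tool frame: the origin (TCP) lies on the mounting face of the last link; the fingertips stand 182 mm ahead of it and the grasp point (between the pads) lies 164 mm ahead of it (ctrl.finger_overhang is the distance from the TCP to the fingertips, in m); z points along the fingers, y is the line along which they close (so a half turn about z gives the same grasp; the last joint's range is limited). The gripper opens to 87 mm and grips with 3 to 60 N. Pads are 19 mm wide; open, the fingers measure 117 mm over their backs; the gripper's body (75 mm by 190 mm) begins 51 mm behind the grasp point.
Start: joints at [-1.174, 0.321, -0.07, 1.45, 0.023, 1.371, -0.057], TCP at [0.243, 0.603, 0.405] pointing down, gripper open.
Joint ranges: [-2.86, 2.86], [-0.3, 2.09], [-1.38, 1.24], [0.06, 2.45], [-1.56, 4.7], [0.09, 2.05], [-2.69, 2.69]. Speed limits (rad/s): [2.57, 2.57, 3.14, 3.14, 3.14, 3.14, 3.14].

## Interface

Orientations are given as a rotation vector (axis times angle).
In Python, from bench import ctrl gives the robot as it stands.
- The arm moves only by the shell command python3 -m jog 'ROWS' [FORCE]. ROWS is a JSON object of lists of equal length, an entry for each row: "translation": the shift along the tool's x, y, z as a fraction of full scale, a list of three; "yaw": the turn about the tool's z as a fraction of full scale; "jaw": the closure, from 0 (fully open) to 1 (shut). In form: {"translation": [[dx, dy, dz], ...], "yaw": [yaw, ...], "jaw": [jaw, ...]}. A call has 1 to 8 rows; each row is the pose to reach, as a shift and turn from the pose commanded when the call began, along the tool's axes at that moment, turning the shorter way round; what a row does not reach only later rows make up. Full scale, the value 1, is 0.2 m for a shift and 180 degrees for a turn. A row lasts 1/8 s, in which the tool goes at most 62.5 mm and 10.7 degrees, less where a joint would pass 70% of its speed; a pose out of reach is approached as far as the arm can. A call with a number of a shift or a turn outside -1 to 1 is refused whole. A call with a gripper value outside its range is refused whole. The fingers move at their own pace and stop on an object; FORCE is the grip in N (left out, the last holds). Time passes only in rows, so rows that repeat a pose let the fingers close. It gives the time, the measured TCP pose, the force, the opening and the grip force at its end, in the units of the state.
- ctrl.get_state(): the state, without advancing time (a new reading comes with each control period).
- ctrl.get_image(name): name is "side" or "top" or "wrist"; returns a dict with "pixels" (420x560x3 uint8, blue, green, red), "fx", "fy", "cx", "cy" (pixels), "R" (3x3) and "t" (3): a world point X has camera coordinates R X + t; the wrist camera has in their place "mount" (4x4, takes a point from camera to tool coordinates, whose origin is the TCP and whose axes are the flange's). Camera axes: x right, y down, z forward; pixel columns grow to the right and rows downward; lengths in m; the calibration is good to about 2 mm. A picture is of the moment at which its call begins: read the wrist's pose just before it. There is no depth.
- ctrl.close_job(): hands the job in; it is judged then, once.
Trained networks look in a picture, given as the dict that the camera call returned (one of the last four; its "shot" number tells which), for a name from the list of things; names that differ only in an ending like _2 or _b are one class to them, and where a whole thing is asked for, a point or a joint stands for the part that bears it (a point fixed in the world has none). Each returns a list of dicts, best first, with "p" (0 to 1); they miss things now and then, are a little off and sometimes report something else, mostly with a low value. They report only what shows in the picture. A call takes as long as a camera call.
- ctrl.silhouettes(label, picture): "region" (420x560 bool, what is visible of it) and "at" ([column, row] in pixels, amid what is visible of it).
The state is a dict: "time": time; "joint_positions": joint angles; "qd": joint speeds; "joint_torque": joint torques, N m; "position": TCP position; "tool_rot": TCP orientation; "ft_force": force on the tool from outside, world axes, zero at the start; "torque": the same for the moment, N m; "grip_width": opening from 0.0 (shut) to 1.0 (fully open); "grip_force": force on a finger pad.
Only numpy, scipy, OpenCV 4.12 (cv2) and the standard library are available. Lean on these libraries where they do the work, as an engineer would, in place of code of your own. Each camera call takes 0.05 s, during which the arm holds its last target. There are 200 camera calls.

## Working session

There is one attempt and no reset: what is moved stays moved. The work goes in short steps, Python scripts to look and compute and a shell command to move; the robot and the scene stay as the last step left them, time stands still between calls to the robot, and variables do not carry over. Pictures are saved under pics/ and viewed, at most 10 in all, crops included, and the job is handed in when it is done.

```bash
ls; mkdir -p pics; cat > h.py <<'E'
import numpy as np,cv2
from bench import ctrl
from scipy.spatial.transform import Rotation as Ro
def cam(name):
    s=ctrl.get_state(); im=ctrl.get_image(name)
    if 'mount' in im:
        T=np.eye(4);T[:3,:3]=Ro.from_rotvec(s['tool_rot']).as_matrix();T[:3,3]=s['position']
        M=T@np.array(im['mount']); R=M[:3,:3].T; t=-R@M[:3,3]
    else: R=np.array(im['R']);t=np.array(im['t'])
    return im,R,t
def ray(im,R,t,px,z):
    px=np.atleast_2d(px).astype(float)
    d=np.c_[(px[:,0]-im['cx'])/im['fx'],(px[:,1]-im['cy'])/im['fy'],np.ones(len(px))]@R
    c=-R.T@t
    return c+d*((z-c[2])/d[:,2])[:,None]
def proj(im,R,t,X):
    c=np.atleast_2d(X)@R.T+t
    return np.c_[c[:,0]/c[:,2]*im['fx']+im['cx'],c[:,1]/c[:,2]*im['fy']+im['cy']]
def rect(region,im,R,t,z):
    cs=max(cv2.findContours(region.astype(np.uint8),0,2)[0],key=cv2.contourArea)[:,0]
    W=ray(im,R,t,cs,z)[:,:2].astype(np.float32)
    return cv2.minAreaRect(W*1000),W
E
python3 - <<'E'
from h import *
for n in('top','side'):
    im,R,t=cam(n); cv2.imwrite(f'pics/{n}0.png',im['pixels'])
    for l in['hook','rail','eye','label_tape','tweezers','marker_blue','mouse']:
        for o in ctrl.silhouettes(l,im)[:2]:
            r=rect(o['region'],im,R,t,0.005)[0]
            print(n,l,round(o['p'],2),o['at'],ray(im,R,t,o['at'],0.005)[0,:2].round(3),np.round(r[0]),np.round(r[1]),round(r[2],1))
s=ctrl.get_state();print(s['tool_rot'],s['position'],s['time'])
E
```

```text
pics
top hook 0.94 [171.6, 253.6] [0.45  0.331] [456. 338.] [150.  51.] 37.1
top rail 0.92 [278.1, 167.2] [0.629 0.121] [640. 119.] [302.  84.] 0.6
top eye 0.74 [278.0, 147.3] [0.669 0.122] [668. 119.] [62. 10.] 1.0
top label_tape 0.66 [155.2, 168.6] [0.621 0.37 ] [632. 362.] [53. 51.] 1.9
top label_tape 0.58 [281.6, 168.5] [0.626 0.114] [639. 119.] [300.  84.] 0.6
top tweezers 0.42 [146.4, 210.1] [0.536 0.385] [532. 388.] [10. 29.] 27.9
top marker_blue 0.85 [362.6, 144.0] [ 0.68 -0.05] [686. -51.] [ 11. 124.] 89.1
top mouse 0.84 [391.5, 204.9] [ 0.556 -0.11 ] [ 553. -113.] [ 61. 108.] 89.9
side hook 0.88 [316.2, 283.7] [0.464 0.34 ] [460. 339.] [153.  56.] 38.5
side rail 0.73 [235.9, 222.0] [0.64  0.107] [642.  94.] [306. 158.] 0.6
side rail 0.5 [286.2, 186.9] [ 0.553 -0.133] [ 557. -140.] [111. 140.] 4.9
side eye 0.73 [207.7, 282.4] [0.638 0.35 ] [636. 353.] [53. 80.] 12.6
side eye 0.71 [232.8, 216.6] [0.653 0.079] [662.  68.] [35. 93.] 5.2
side label_tape 0.77 [206.5, 281.5] [0.64  0.348] [636. 353.] [53. 80.] 12.6
side label_tape 0.7 [315.9, 283.5] [0.465 0.339] [459. 341.] [148.  54.] 37.4
side tweezers 0.54 [269.4, 305.5] [0.531 0.405] [533. 395.] [ 7. 38.] 20.1
side marker_blue 0.67 [223.6, 194.0] [ 0.705 -0.064] [689. -55.] [121.  31.] 1.0
side marker_blue 0.43 [285.5, 186.7] [ 0.555 -0.134] [ 557. -144.] [111. 133.] 4.9
side mouse 0.66 [287.0, 184.2] [ 0.553 -0.156] [ 557. -149.] [113. 159.] 4.9
side mouse 0.53 [226.7, 208.5] [0.676 0.032] [659.  62.] [21. 92.] 25.0
[5.97486944e-01 3.08419839e+00 2.23736560e-04] [0.24276886 0.60294368 0.40485114] 0.8
```

View pics/top0.png

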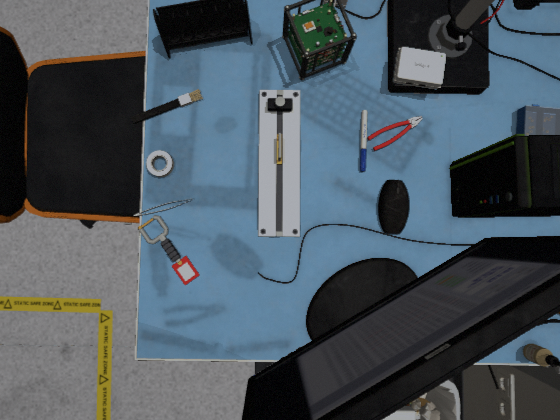

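View pics/side0.png

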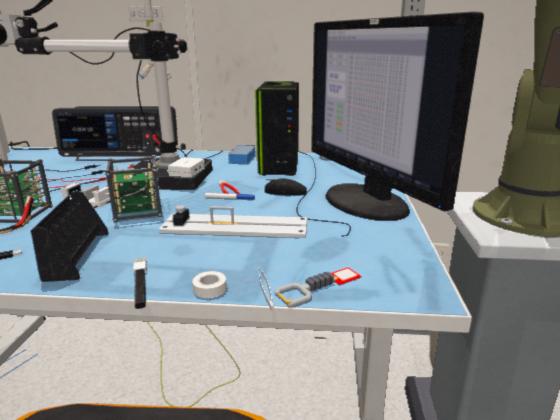

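The top picture shows the hook at about (170,255), with its loop up-left and the tag at (185,270). The rail runs along column 280, with the eye at (278,150) and the stop at (280,103). The tweezers lie just past the loop tip at (163,208). The side picture agrees with this. Next I go above the handle.

```bash
cat >> h.py <<'E'
def plan(x,y,z,ang,gp=0.164):
    "grasp point at x,y,z; tool y perpendicular to world angle ang(deg); prints fractions"
    s=ctrl.get_state();R=Ro.from_rotvec(s['tool_rot']).as_matrix();p=np.array(s['position'])
    d=R.T@(np.array([x,y,z+gp])-p)
    a=np.degrees(np.arctan2(R[1,0],R[0,0]))  # world heading of tool x
    turn=-((ang-a+90)%180-90)  # about tool z (down)
    print('tx head',a.round(2),'tilt',R[2].round(4),'trans',(d/0.2).round(4),'mm',(d*1000).round(1),'yaw',round(turn/180,4),'turn',round(turn,1))
E
python3 - <<'E'
from h import *
plan(.4575,.3335,.13,37.1)
print(ctrl.finger_overhang, np.array(ctrl.get_image('wrist')['mount']).round(3))
E
```

```text
tx head 158.07 tilt [-0.e+00  1.e-04 -1.e+00] trans [-1.4991 -0.8489  0.5542] mm [-299.8 -169.8  110.8] yaw -0.3279 turn -59.0
0.1822 [[-0.001 -0.97  -0.243  0.067]
 [ 1.    -0.    -0.002 -0.001]
 [ 0.001 -0.243  0.97   0.02 ]
 [ 0.     0.     0.     1.   ]]
```

```bash
python3 -m jog '{"translation":[[-0.25,-0.14,0.0],[-0.5,-0.28,0.05],[-0.75,-0.42,0.1],[-1,-0.57,0.2],[-1,-0.57,0.2],[-1,-0.57,0.2]],"yaw":[-0.055,-0.11,-0.165,-0.22,-0.275,-0.328],"jaw":[0,0,0,0,0,0]}' 10
python3 - <<'E'
from h import *
plan(.4575,.3335,.13,37.1)
E
```

```text
time: 1.6
position: [0.3865, 0.4215, 0.3647]
tool_rot: [1.004, -2.977, -0.0]
ft_force: [-0.9, 0.2, 0.3]
grip_width: 1.0
grip_force: 0.0
tx head -142.71 tilt [ 1.e-04  1.e-04 -1.e+00] trans [-0.016  -0.5651  0.3534] mm [  -3.2 -113.    70.7] yaw 0.001 turn 0.2
```

```bash
python3 -m jog '{"translation":[[-0.01,-0.28,0.1],[-0.016,-0.565,0.25],[-0.016,-0.565,0.353],[-0.016,-0.565,0.353]],"yaw":[0,0,0,0],"jaw":[0,0,0,0]}'
python3 - <<'E'
from h import *
im,R,t=cam('wrist'); cv2.imwrite('pics/w1.png',im['pixels'])
for o in ctrl.silhouettes('hook',im)[:2]:
    r,W=rect(o['region'],im,R,t,0.004); print(o['p'],r)
    a=np.radians(37.1)
    c=np.array([[np.cos(a),np.sin(a)],[-np.sin(a),np.cos(a)]])@(W-[.4575,.3335]).T*1000
    print(c.min(1),c.max(1))
plan(.4575,.3335,.02,37.1)
E
```

```text
time: 2.1
position: [0.4562, 0.3334, 0.2926]
tool_rot: [0.997, -2.976, 0.002]
ft_force: [-0.5, -0.2, -0.5]
grip_width: 1.002
grip_force: 0.0
0.6 ((442.6353759765625, 325.8111267089844), (118.1650390625, 49.29863357543945), 36.98155212402344)
[-75.57809281 -21.935562  ] [42.63953113 27.36110717]
tx head -142.81 tilt [-9.e-04  5.e-04 -1.e+00] trans [ 5.000e-04 -1.160e-02  5.546e-01] mm [ 1.000e-01 -2.300e+00  1.109e+02] yaw 0.0005 turn 0.1
```

View pics/w1.png

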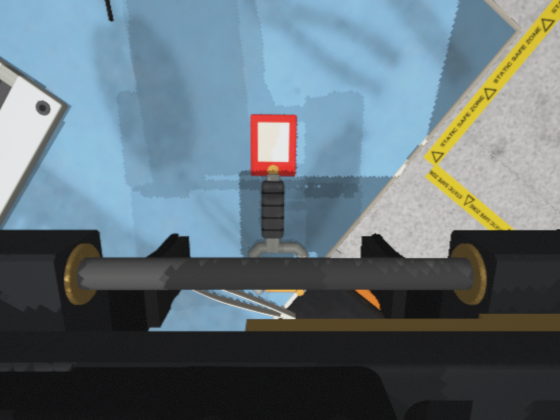

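The wrist view has the handle in the middle at column 273, rows 180–237, with the tag at (273,145) and the loop at row 250. The alignment is good, so I descend and grip.

```bash
python3 -m jog '{"translation":[[0,-0.01,0.2],[0,-0.01,0.4],[0,-0.01,0.555],[0,-0.01,0.555],[0,-0.01,0.555],[0,-0.01,0.555],[0,-0.01,0.555],[0,-0.01,0.555]],"yaw":[0,0,0,0,0,0,0,0],"jaw":[0,0,0,0.5,1,1,1,1]}' 25
python3 -m jog '{"translation":[[0,0,0],[0,0,0],[0,0,0],[0,0,0]],"yaw":[0,0,0,0],"jaw":[1,1,1,1]}'
python3 - <<'E'
from h import *
im,R,t=cam('wrist')
o=ctrl.silhouettes('hook',im)[:1]
for o in o:
    r,W=rect(o['region'],im,R,t,0.004); print(o['p'],r)
for n in('top',):
    im,R,t=cam(n)
    for l in('eye','rail'):
        o=ctrl.silhouettes(l,im)[0]; r,W=rect(o['region'],im,R,t,.010 if l=='rail' else .046);print(l,o['p'],r)
plan(.4575,.3335,.02,37.1)
E
```

```text
time: 3.2
position: [0.4577, 0.3327, 0.1833]
tool_rot: [-1.0, 2.978, 0.0]
ft_force: [-0.6, 0.3, -0.3]
grip_width: 0.52
grip_force: 0.0
time: 3.7
position: [0.4577, 0.3327, 0.1832]
tool_rot: [-1.0, 2.978, -0.0]
ft_force: [0.5, -0.2, 0.4]
grip_width: 0.202
grip_force: 25.0
0.89 ((427.82452392578125, 310.1182861328125), (74.18413543701172, 36.96862030029297), 37.07181930541992)
eye 0.62 ((658.2096557617188, 119.91694641113281), (60.91300964355469, 9.729693412780762), 0.9845759272575378)
rail 0.83 ((637.9073486328125, 120.47041320800781), (87.70793151855469, 300.64031982421875), 89.75447082519531)
tx head -142.9 tilt [-1.e-04 -1.e-04 -1.e+00] trans [-0.0015  0.0039 -0.0042] mm [-0.3  0.8 -0.8] yaw 0.0 turn 0.0
```

Gripped: the opening is 17.6 mm and the offset along the handle is about 0. I lift and carry it past the eye, so the wrist camera can see the eye and rail behind the fingers.

```bash
python3 -m jog '{"translation":[[0,0,-0.2],[0,0,-0.4],[0,0,-0.6]],"yaw":[0,0,0],"jaw":[1,1,1]}'
python3 - <<'E'
from h import *
plan(.70,.120,.15,0)
E
```

```text
time: 4.32
position: [0.4574, 0.3326, 0.3041]
tool_rot: [1.0, -2.978, 0.0]
ft_force: [0.2, 0.2, -1.1]
grip_width: 0.205
grip_force: 25.0
tx head -142.89 tilt [ 6.e-04  1.e-04 -1.e+00] trans [-0.3257 -1.5795 -0.0498] mm [ -65.1 -315.9  -10. ] yaw 0.2062 turn 37.1
```

```bash
python3 -m jog '{"translation":[[-0.05,-0.25,-0.05],[-0.1,-0.5,-0.05],[-0.15,-0.75,-0.05],[-0.2,-1,-0.05],[-0.2,-1,-0.05]],"yaw":[0.055,0.11,0.16,0.206,0.206],"jaw":[1,1,1,1,1]}'
python3 - <<'E'
from h import *
plan(.70,.120,.15,0)
E
```

```text
time: 4.95
position: [0.6129, 0.1921, 0.3128]
tool_rot: [0.013, 3.14, -0.005]
ft_force: [-0.4, 0.2, -1.7]
grip_width: 0.202
grip_force: 25.0
tx head 179.54 tilt [-0.0014 -0.0035 -1.    ] trans [-0.4383 -0.3571 -0.0044] mm [-87.7 -71.4  -0.9] yaw -0.0025 turn -0.5
```

```bash
python3 -m jog '{"translation":[[-0.22,-0.18,0],[-0.438,-0.357,0],[-0.438,-0.357,0],[-0.438,-0.357,0],[-0.438,-0.357,0]],"yaw":[0,0,0,0,0],"jaw":[1,1,1,1,1]}'
python3 - <<'E'
from h import *
im,R,t=cam('wrist'); cv2.imwrite('pics/w2.png',im['pixels'])
for l,z in(('rail',.01),('eye',.046),('hook',.134)):
  for o in ctrl.silhouettes(l,im)[:1]:
    r,W=rect(o['region'],im,R,t,z); print(l,o['p'],o['at'],r,W.min(0),W.max(0))
plan(.50,.120,.05,0)
print(ctrl.get_state()['position'])
E
```

```text
time: 5.58
position: [0.6969, 0.1282, 0.313]
tool_rot: [0.006, -3.141, -0.002]
ft_force: [-0.2, -0.1, -0.8]
grip_width: 0.206
grip_force: 25.0
rail 0.81 [252.0, 73.6] ((642.890869140625, 117.470947265625), (203.48196411132812, 83.82206726074219), 0.5348206758499146) [0.54127973 0.07472662] [0.74491876 0.15890606]
hook 0.68 [273.9, 177.9] ((659.47509765625, 127.53445434570312), (36.58306121826172, 74.19883728027344), 89.96987915039062) [0.622381   0.10923973] [0.6965697 0.1458404]
tx head -179.88 tilt [-2.e-04  6.e-04 -1.e+00] trans [ 0.9871 -0.0338  0.4973] mm [197.4  -6.8  99.5] yaw 0.0007 turn 0.1
[0.69738418 0.12711138 0.3134909 ]
```

View pics/w2.png

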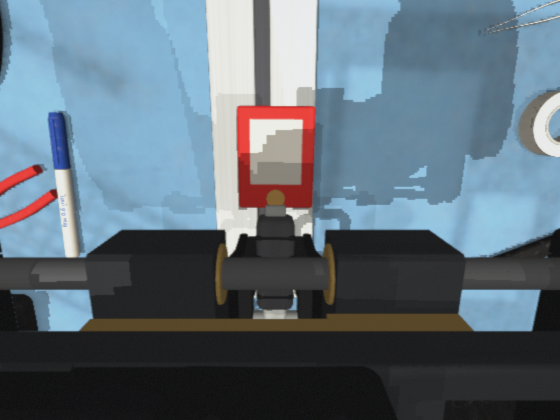

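The wrist view shows the rail between columns 208 and 318 at the top and the tag at (276,157), hiding the eye. The hook sits about 9 mm to +y of the rail's centre line, and the rail's yaw is 0.5°. Now I go back in front of the eye and down.

```bash
python3 -m jog '{"translation":[[0.28,-0.02,0],[0.56,-0.05,0],[0.8,-0.05,0],[0.96,-0.05,0.15],[0.96,-0.05,0.35],[0.96,-0.05,0.567],[0.96,-0.05,0.567],[0.96,-0.05,0.567]],"yaw":[-0.002,-0.002,-0.002,-0.002,-0.002,-0.002,-0.002,-0.002],"jaw":[1,1,1,1,1,1,1,1]}'
python3 - <<'E'
from h import *
im,R,t=cam('wrist')
for l,z in(('rail',.01),('hook',.021)):
  for o in ctrl.silhouettes(l,im)[:1]:
    r,W=rect(o['region'],im,R,t,z); print(l,o['p'],o['at'],r,W.min(0),W.max(0))
im2,R2,t2=cam('top');o=ctrl.silhouettes('eye',im2)[:1]
for o in o:
    r,W=rect(o['region'],im2,R2,t2,.046);print(r)
    print(o['p'])
s1=cam('side')[0]
a=np.hstack([im['pixels'][:300,100:500],im2['pixels'][60:360,140:540]])
cv2.imwrite('pics/c3.png',a)
cv2.imwrite('pics/s3.png',cv2.resize(s1['pixels'][150:300,120:320],None,fx=4,fy=4))
plan(.50,.1175,.05,0.5)
s=ctrl.get_state();print(s['position'],s['ft_force'])
E
```

```text
time: 6.78
position: [0.5067, 0.1162, 0.2013]
tool_rot: [-0.011, 3.139, 0.001]
ft_force: [-0.1, 0.4, -0.6]
grip_width: 0.206
grip_force: 25.0
rail 0.85 [294.3, 225.4] ((497.78826904296875, 139.79977416992188), (23.59414291381836, 36.11180877685547), 0.3635892868041992) [0.48589283 0.12167284] [0.50958836 0.1578258 ]
hook 0.71 [276.5, 176.2] ((469.8017272949219, 115.5313720703125), (74.20482635498047, 36.808265686035156), 0.694405734539032) [0.43262947 0.09672537] [0.50692195 0.13362572]
((658.209716796875, 119.91695404052734), (60.91301345825195, 9.729694366455078), 0.984576940536499)
0.53
tx head -179.62 tilt [-2.e-03  8.e-04 -1.e+00] trans [ 0.0319  0.0077 -0.0655] mm [  6.4   1.5 -13.1] yaw -0.0006 turn -0.1
[0.50642177 0.116023   0.20090727] [-0.43294945 -0.09822265 -1.30827672]
```

View pics/c3.png

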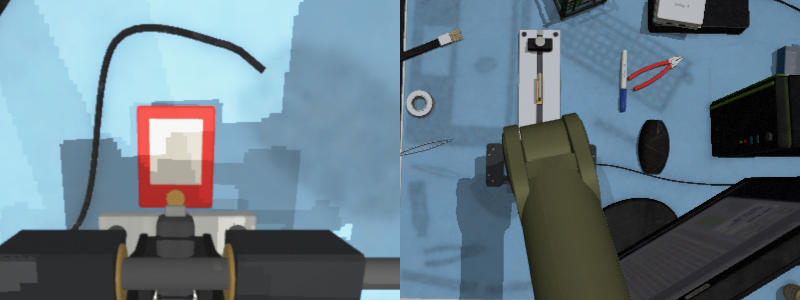

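View pics/s3.png

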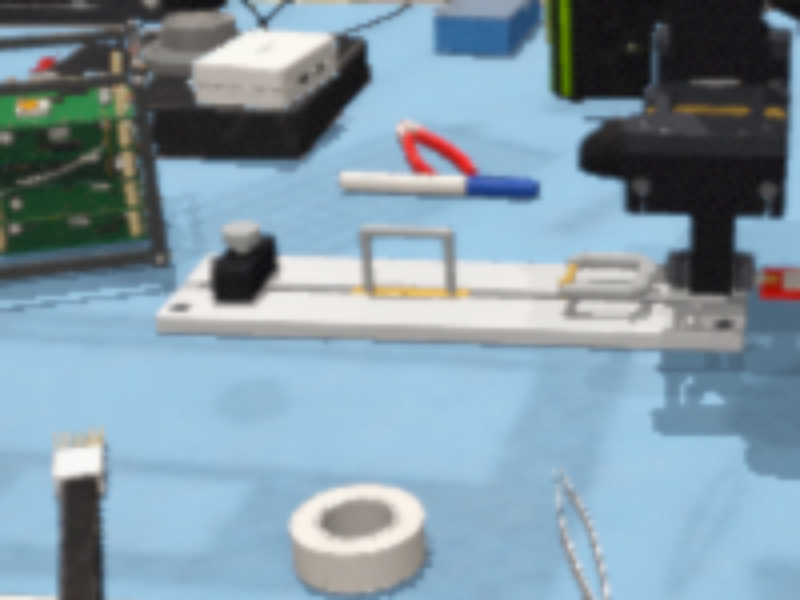

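The wrist half shows the tag centred on the rail, with the rail's left edge at y 0.158, so the alignment is within about 0.5 mm. The side crop shows the hook on the rail with its gate at (567,285), the eye's front leg at (452,260) and the stop at (243,270). The gap to the leg is about 57 mm, so I advance to just short of contact.

```bash
python3 -m jog '{"translation":[[-0.06,0.0,0.027],[-0.12,0,0.027],[-0.18,0.001,0.027],[-0.22,0.001,0.027],[-0.22,0.001,0.027]],"yaw":[0,0,0,0,0],"jaw":[1,1,1,1,1]}'
cat >> h.py <<'E'
def look():
    s=ctrl.get_state();im,R,t=cam('side');print('p',np.round(s['position'],4),'f',np.round(s['ft_force'],2),'head',np.degrees(Ro.from_rotvec(s['tool_rot']).as_matrix()[:2,0]*[0,1])[1].round(2))
    for o in ctrl.silhouettes('eye',im)[:3]:
        ys,xs=np.nonzero(o['region']); 
        if 195<o['at'][1]<240: print('eye',round(o['p'],2),xs.min(),xs.max(),ray(im,R,t,[[xs.max()-1,222]],.012)[0].round(4))
    return im
E
python3 -c "
from h import *
look()"
```

```text
time: 7.7
position: [0.5506, 0.1163, 0.1943]
tool_rot: [-0.01, 3.141, -0.0]
ft_force: [1.1, 0.3, -0.7]
grip_width: 0.203
grip_force: 25.0
p [0.5506 0.1163 0.1943] f [ 1.07  0.27 -0.69] head -0.36
eye 0.75 210 233 [0.6446 0.1239 0.012 ]
```

```bash
python3 -m jog '{"translation":[[-0.015,0,0],[-0.03,0,0],[-0.045,0,0],[-0.06,0,0],[-0.075,0,0],[-0.09,0,0],[-0.105,0,0],[-0.12,0,0]],"yaw":[0,0,0,0,0,0,0,0],"jaw":[1,1,1,1,1,1,1,1]}'
python3 -c "
from h import *
look()"
```

```text
time: 8.8
position: [0.5739, 0.1166, 0.1942]
tool_rot: [0.011, -3.141, 0.0]
ft_force: [-0.9, -0.2, -0.5]
grip_width: 0.204
grip_force: 25.0
p [0.5739 0.1166 0.1942] f [-0.92 -0.16 -0.51] head -0.39
eye 0.64 206 229 [0.6529 0.1246 0.012 ]
```

```bash
python3 -m jog '{"translation":[[-0.01,0,0],[-0.02,0,0],[-0.03,0,0],[-0.04,0,0],[-0.05,0,0],[-0.06,0,0]],"yaw":[0,0,0,0,0,0],"jaw":[1,1,1,1,1,1]}'
python3 -c "
from h import *
look()"
```

```text
time: 9.65
position: [0.586, 0.1167, 0.1944]
tool_rot: [-0.011, 3.141, 0.0]
ft_force: [-1.7, 0.6, -1.0]
grip_width: 0.204
grip_force: 25.0
p [0.586  0.1167 0.1944] f [-1.66  0.57 -0.95] head -0.39
eye 0.45 199 224 [0.6634 0.1255 0.012 ]
eye 0.32 222 294 [0.5174 0.1131 0.012 ]
```

```bash
python3 -m jog '{"translation":[[-0.01,0,0],[-0.02,0,0],[-0.03,0,0],[-0.04,0,0],[-0.05,0,0],[-0.05,0,0]],"yaw":[0,0,0,0,0,0],"jaw":[1,1,1,1,1,1]}'
python3 -c "
from h import *
look()"
```

```text
time: 10.5
position: [0.5962, 0.1168, 0.1944]
tool_rot: [-0.011, 3.141, 0.0]
ft_force: [0.4, 0.6, -1.3]
grip_width: 0.208
grip_force: 25.0
p [0.5962 0.1168 0.1944] f [ 0.38  0.57 -1.32] head -0.39
eye 0.52 194 219 [0.6738 0.1264 0.012 ]
```

```bash
python3 -m jog '{"translation":[[-0.01,0,0],[-0.02,0,0],[-0.03,0,0],[-0.04,0,0],[-0.05,0,0],[-0.05,0,0]],"yaw":[0,0,0,0,0,0],"jaw":[1,1,1,1,1,1]}'
python3 -c "
from h import *
look();look()"
```

```text
time: 11.35
position: [0.6062, 0.1168, 0.1944]
tool_rot: [-0.011, 3.141, 0.0]
ft_force: [-0.4, 0.6, -0.4]
grip_width: 0.2
grip_force: 25.0
p [0.6062 0.1168 0.1944] f [-0.44  0.64 -0.44] head -0.39
eye 0.73 190 214 [0.6842 0.1273 0.012 ]
p [0.6061 0.1168 0.1945] f [-0.55 -0.02 -0.99] head -0.39
eye 0.63 191 214 [0.6842 0.1273 0.012 ]
```

```bash
python3 -m jog '{"translation":[[-0.01,0,0],[-0.02,0,0],[-0.03,0,0],[-0.04,0,0],[-0.05,0,0],[-0.05,0,0]],"yaw":[0,0,0,0,0,0],"jaw":[1,1,1,1,1,1]}'
python3 -c "
from h import *
look();look()"
```

```text
time: 12.3
position: [0.6162, 0.1169, 0.1944]
tool_rot: [-0.011, 3.141, 0.0]
ft_force: [-0.5, 0.8, 0.1]
grip_width: 0.202
grip_force: 25.0
p [0.6162 0.1169 0.1944] f [-0.52  0.78  0.08] head -0.39
eye 0.51 186 209 [0.6946 0.1282 0.012 ]
p [0.6161 0.1168 0.1944] f [-0.8  -0.45 -1.52] head -0.39
eye 0.46 186 209 [0.6946 0.1282 0.012 ]
```

```bash
python3 -m jog '{"translation":[[-0.01,0,0],[-0.02,0,0],[-0.03,0,0],[-0.04,0,0],[-0.05,0,0],[-0.05,0,0]],"yaw":[0,0,0,0,0,0],"jaw":[1,1,1,1,1,1]}'
python3 -c "
from h import *
look();look()"
```

```text
time: 13.25
position: [0.6257, 0.1167, 0.1941]
tool_rot: [0.01, -3.14, 0.001]
ft_force: [-5.4, -0.6, 0.9]
grip_width: 0.208
grip_force: 25.0
p [0.6257 0.1167 0.1941] f [-5.42 -0.61  0.85] head -0.37
eye 0.51 185 208 [0.6967 0.1284 0.012 ]
p [0.6256 0.1167 0.1941] f [-5.48 -0.43  0.86] head -0.38
eye 0.67 204 275 [0.5571 0.1165 0.012 ]
eye 0.55 185 208 [0.6967 0.1284 0.012 ]
```

The stop has been felt: 5.4 N, and the leg has stopped at 0.6966. The bar is now at hook x ≈ 71 and has about 22 mm of gate travel left.

```bash
python3 -m jog '{"translation":[[-0.0125,0,0],[-0.025,0,0],[-0.0375,0,0],[-0.05,0,0],[-0.0625,0,0],[-0.075,0,0],[-0.075,0,0]],"yaw":[0,0,0,0,0,0,0],"jaw":[1,1,1,1,1,1,1]}'
python3 -c "
from h import *
look();look()"
```

```text
time: 14.32
position: [0.6402, 0.1181, 0.1935]
tool_rot: [0.012, -3.139, -0.002]
ft_force: [-4.3, 2.3, -1.1]
grip_width: 0.206
grip_force: 25.0
p [0.6402 0.1181 0.1935] f [-4.33  2.34 -1.11] head -0.45
eye 0.48 186 199 [0.7154 0.13   0.012 ]
p [0.6402 0.1183 0.1936] f [-4.78  2.   -1.02] head -0.46
eye 0.64 185 209 [0.6946 0.1282 0.012 ]
```

```bash
python3 -m jog '{"translation":[[-0.01,0,0],[-0.02,0,0],[-0.02,0,0]],"yaw":[0,0,0],"jaw":[1,1,1]}'
```

```text
time: 14.9
position: [0.646, 0.1169, 0.1949]
tool_rot: [-0.011, 3.138, -0.001]
ft_force: [1.2, -1.1, -0.3]
grip_width: 0.201
grip_force: 25.0
```

```bash
python3 -m jog '{"translation":[[-0.006,0,0],[-0.01,0,0],[-0.01,0,0]],"yaw":[0,0,0],"jaw":[1,1,1]}'
```

```text
time: 15.28
position: [0.6472, 0.1167, 0.1945]
tool_rot: [-0.01, 3.141, -0.0]
ft_force: [0.5, -0.6, -0.8]
grip_width: 0.204
grip_force: 25.0
```

The force has dropped to about zero, so the gate appears to have snapped shut. I check by eye before pulling.

```bash
python3 -c "
from h import *
im=look();cv2.imwrite('pics/s4.png',cv2.resize(im['pixels'][170:270,140:300],None,fx=5,fy=5,interpolation=2))"
```

```text
p [0.6472 0.1167 0.1945] f [ 0.49 -0.61 -0.83] head -0.36
eye 0.48 185 209 [0.6946 0.1282 0.012 ]
```

View pics/s4.png

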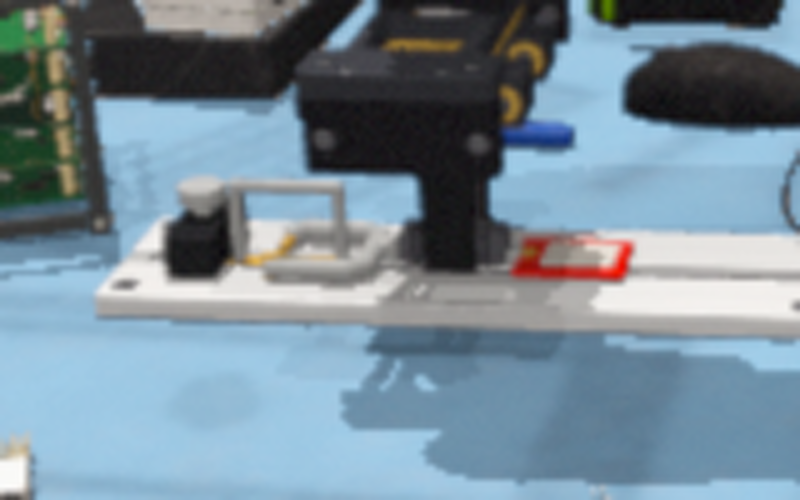

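The side crop shows the eye's front leg at (342,220) rising from inside the loop, with the gate shut at (290,245) ahead of it and the rear leg at the stop. Drawing back.

```bash
python3 -m jog '{"translation":[[0.015,0,0],[0.03,0,0],[0.045,0,0],[0.06,0,0],[0.075,0,0],[0.09,0,0],[0.105,0,0],[0.12,0,0]],"yaw":[0,0,0,0,0,0,0,0],"jaw":[1,1,1,1,1,1,1,1]}'
python3 -m jog '{"translation":[[0.018,0,0],[0.036,0,0],[0.055,0,0],[0.073,0,0],[0.091,0,0],[0.11,0,0],[0.128,0,0],[0.145,0,0]],"yaw":[0,0,0,0,0,0,0,0],"jaw":[1,1,1,1,1,1,1,1]}'
python3 -c "
from h import *
look();look()"
```

```text
time: 16.38
position: [0.623, 0.1169, 0.1945]
tool_rot: [-0.011, 3.141, 0.0]
ft_force: [1.0, -1.0, -0.5]
grip_width: 0.206
grip_force: 25.0
time: 17.38
position: [0.5937, 0.1167, 0.1944]
tool_rot: [-0.011, 3.141, 0.0]
ft_force: [0.4, -0.3, -0.8]
grip_width: 0.206
grip_force: 25.0
p [0.5937 0.1167 0.1944] f [ 0.36 -0.32 -0.83] head -0.39
eye 0.71 201 225 [0.6613 0.1253 0.012 ]
eye 0.51 218 291 [0.5237 0.1136 0.012 ]
p [0.5934 0.1167 0.1943] f [ 0.08  0.3  -2.04] head -0.39
eye 0.46 201 225 [0.6613 0.1253 0.012 ]
```

```bash
python3 -m jog '{"translation":[[0.018,0,0],[0.036,0,0],[0.055,0,0],[0.073,0,0],[0.091,0,0],[0.105,0,0],[0.12,0,0]],"yaw":[0,0,0,0,0,0,0],"jaw":[1,1,1,1,1,1,1]}'
python3 -m jog '{"translation":[[0.007,0,0],[0.014,0,0],[0.015,0,0]],"yaw":[0,0,0],"jaw":[1,1,1]}'
```

```text
time: 18.45
position: [0.5697, 0.1165, 0.1944]
tool_rot: [-0.011, 3.141, 0.0]
ft_force: [0.8, -0.8, -1.7]
grip_width: 0.205
grip_force: 25.0
time: 18.82
position: [0.5668, 0.1165, 0.1944]
tool_rot: [0.011, -3.142, -0.0]
ft_force: [1.1, -1.0, -1.7]
grip_width: 0.206
grip_force: 25.0
```

```bash
python3 -m jog '{"translation":[[0.005,0,0],[0.01,0,0],[0.01,0,0]],"yaw":[0,0,0],"jaw":[1,1,1]}'
```

```text
time: 19.2
position: [0.5648, 0.1165, 0.1944]
tool_rot: [0.011, -3.141, -0.0]
ft_force: [1.1, -0.2, -1.2]
grip_width: 0.208
grip_force: 25.0
```

```bash
python3 -m jog '{"translation":[[0.004,0,0],[0.0075,0,0],[0.0075,0,0]],"yaw":[0,0,0],"jaw":[1,1,1]}'
python3 -c "
from h import *
look();look()"
```

```text
time: 19.58
position: [0.5633, 0.1165, 0.1944]
tool_rot: [0.011, -3.141, -0.0]
ft_force: [1.5, -1.0, -1.7]
grip_width: 0.207
grip_force: 25.0
p [0.5633 0.1165 0.1944] f [ 1.49 -0.96 -1.72] head -0.39
eye 0.46 216 240 [0.63   0.1227 0.012 ]
p [0.5633 0.1165 0.1944] f [ 1.42 -0.15 -1.19] head -0.39
eye 0.61 215 239 [0.6321 0.1229 0.012 ]
```

```bash
python3 -m jog '{"translation":[[0.003,0,0],[0.003,0,0]],"yaw":[0,0],"jaw":[1,1]}' | sed -n '2p;4p'
```

```text
position: [0.5628, 0.1165, 0.1944]
ft_force: [1.1, 0.5, -0.8]
```

```bash
python3 -m jog '{"translation":[[0.003,0,0],[0.003,0,0]],"yaw":[0,0],"jaw":[1,1]}' | sed -n '2p;4p'
```

```text
position: [0.5622, 0.1165, 0.1944]
ft_force: [1.6, -0.1, -1.7]
```

```bash
python3 -m jog '{"translation":[[0.003,0,0],[0.003,0,0]],"yaw":[0,0],"jaw":[1,1]}' | sed -n '2p;4p'
```

```text
position: [0.5615, 0.1165, 0.1944]
ft_force: [2.6, -0.5, -1.8]
```

```bash
python3 -m jog '{"translation":[[0.003,0,0],[0.003,0,0]],"yaw":[0,0],"jaw":[1,1]}' | sed -n '2p;4p'
```

```text
position: [0.561, 0.1165, 0.1944]
ft_force: [1.2, 0.1, -1.3]
```

```bash
python3 -m jog '{"translation":[[0.003,0,0],[0.003,0,0]],"yaw":[0,0],"jaw":[1,1]}' | sed -n '2p;4p'
```

```text
position: [0.5607, 0.1165, 0.1945]
ft_force: [1.4, -0.1, -1.9]
```

```bash
python3 -m jog '{"translation":[[0.003,0,0],[0.003,0,0]],"yaw":[0,0],"jaw":[1,1]}' | sed -n '2p;4p'
```

```text
position: [0.5604, 0.1165, 0.1947]
ft_force: [5.2, -0.7, -2.7]
```

```bash
python3 -m jog '{"translation":[[0.003,0,0],[0.003,0,0]],"yaw":[0,0],"jaw":[1,1]}' | sed -n '1,2p;4p'
```

```text
time: 21.52
position: [0.5601, 0.1164, 0.1947]
ft_force: [5.5, 0.4, -4.5]
```

The near-end stop has been felt at 5 N. Now I relax the pull, set the hook down, open and lift.

```bash
python3 -m jog '{"translation":[[-0.005,0,0],[-0.006,0,0.004],[-0.006,0,0.006],[-0.006,0,0.006],[-0.006,0,0.006],[-0.006,0,0.006],[-0.006,0,0.006],[-0.006,0,0.006]],"yaw":[0,0,0,0,0,0,0,0],"jaw":[1,1,1,1,0.8,0.6,0.5,0.4]}'
python3 -m jog '{"translation":[[0,0,0],[0,0,0],[0,0,-0.02],[0,0,-0.1],[0,0,-0.25],[0,0,-0.5],[0.1,0,-0.7],[0.1,0,-0.7]],"yaw":[0,0,0,0,0,0,0,0],"jaw":[0.4,0.4,0.4,0.4,0.4,0.4,0.4,0.4]}'
python3 -c "
from h import *
im=look();cv2.imwrite('pics/s5.png',cv2.resize(im['pixels'][170:270,160:320],None,fx=5,fy=5,interpolation=2))"
```

```text
time: 22.52
position: [0.5598, 0.1166, 0.1927]
tool_rot: [0.011, -3.14, 0.0]
ft_force: [-0.1, 0.5, 0.2]
grip_width: 0.461
grip_force: 0.1
time: 23.52
position: [0.5409, 0.1165, 0.3383]
tool_rot: [-0.011, 3.134, 0.005]
ft_force: [0.1, 0.4, -0.4]
grip_width: 0.606
grip_force: 0.0
p [0.5409 0.1165 0.3383] f [ 0.1   0.4  -0.42] head -0.4
```

View pics/s5.png

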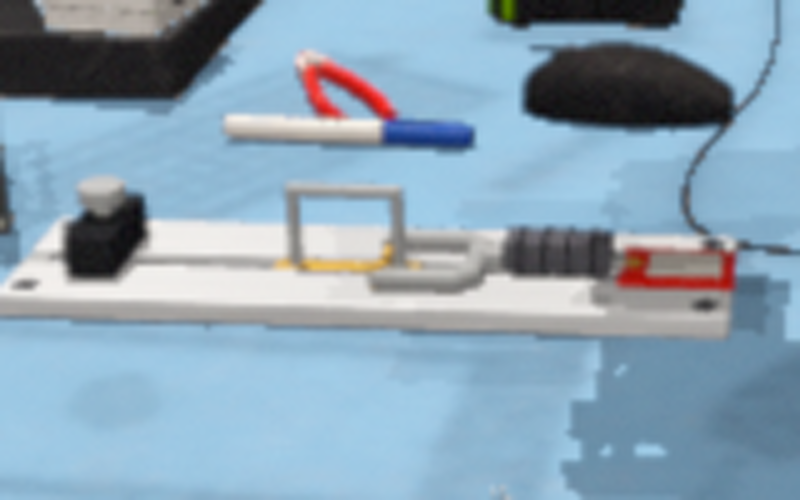

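The hook lies flat on the rail at (610,260). The front leg at (398,225) is inside the closed gate, and the shuttle is at the near end. Handing in.

```bash
python3 -c "
from bench import ctrl
print(ctrl.close_job())"
```

```text
the job is handed in; nothing more can be done
None
```

I clipped the hook onto the eye's front leg, drew the shuttle back until I felt its near-end stop, let go with the hook lying flat on the rail, and handed the job in; no verdict was returned.

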